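# Hold a signal lens block in the test beam

### The arm

A 6-joint arm with a two-finger parallel gripper is mounted at the origin on the work surface. World frame = base frame: x ahead of the robot, y to its left, z up, the work surface at z = 0. Lengths are in m, angles in rad, forces in N, time in s.
With the tool pointing down it reaches from about 0.375 to 0.975 m from the base axis. Payload 3.8 kg.
Tool frame: the origin (TCP) lies midway between the tips of the shut fingers; the grasp point (between the pads) lies 19 mm behind it; z points along the fingers, y is the direction in which the jaws open and shut (so a half turn about z gives the same grasp; the last joint's range is limited). The gripper opens to 85 mm and grips with 20 to 120 N. Pads are 22 mm wide; open, the fingers measure 114 mm over their backs; the gripper's body (76 mm by 85 mm) begins 54 mm behind the grasp point. The pads swing forward as they close: fully open they stand 13 mm farther back than shut.
Start: joints at [1.224, 0.264, 1.604, -0, 1.274, -0.037], TCP at [0.206, 0.643, 0.231] pointing down, gripper open.
Joint ranges: [-2.63, 2.63], [-0.94, 2.18], [0.31, 2.57], [-1.31, 4.45], [0, 2.66], [-2.55, 2.55]. Speed limits (rad/s): [2.57, 2.57, 3.14, 3.14, 3.14, 3.14].

### API

Orientations are given as a rotation vector (axis times angle).
In Python, from workcell import bot gives the robot as it stands. The module is installed in compiled form; this text tells all that it offers.
- The arm moves only by the tool move_arm, never from a script. Its argument "steps" is a list of rows, each a list of 5 numbers: the shift along the tool's x, y, z in mm, then the turn about the tool's z in degrees, then the opening in per cent of the stroke, from 0 (shut) to 100 (fully open). In form: [[tx, ty, tz, turn, claw], ...]. A call has 1 to 20 rows; each row is the pose to reach, as a shift and turn from the pose commanded when the call began, along the tool's axes at that moment; what a row does not reach only later rows make up. A row lasts 1/10 s, in which the tool goes at most 50 mm and 8.59 degrees, less where a joint would pass 70% of its speed; a pose out of reach is approached as far as the arm can. A call with a gripper value outside its range is refused whole. The fingers move at their own pace and stop on an object; "newtons" is the grip in N (left out, the last holds). Time passes only in rows, so rows that repeat a pose let the fingers close. It gives the time, the measured TCP pose, the force and the opening at its end, in the units of the state.
- bot.read_state(): the state, without advancing time (a new reading comes with each control period).
- bot.read_camera(name): name is "scene" or "top" or "wrist"; returns a dict with "pixels" (384x512x3 uint8, red, green, blue), "depth" (384x512 float32, m along the optical axis (not along the pixel's ray), 0 where there is no reading), "fovy" (degrees; the focal length in pixels is half the picture's height over the tangent of half this angle, whatever the lens; pixels are square), "cx", "cy" (the principal point, pixels), "xyz" and "attitude" of the camera in the world. Camera axes: x right, y up, looking along -z (the intrinsics and any distortion apply to the point x, -y, -z); pixel columns grow to the right and rows downward; lengths in m; the calibration is good to about 2 mm. The wrist camera is an equidistant fisheye: a pixel r from the principal point sees the ray r / f radians off the axis. A picture is of the moment at which its call begins.
- bot.finish_job(): hands the job in, once; it reports no verdict.
The state is a dict: "time": time; "q": joint angles; "joint_vel": joint speeds; "joint_torque": joint torques, N m; "tool_pos": TCP position; "tcp_rot": TCP orientation; "wrist_force": force on the tool from outside, world axes, zero at the start; "torque": the same for the moment, N m; "width": opening from 0.0 (shut) to 1.0 (fully open).
Only numpy, scipy, OpenCV 4.12 (cv2) and the standard library are available. Lean on these libraries where they do the work, as an engineer would, in place of code of your own. Each camera call takes 0.05 s, during which the arm holds its last target.

### The job

Lift the U-shaped mounting clip off the amber lens block, hang it astride the horizontal bar of the parts rail and let go of it; then pick up the lens block by its two frosted end faces only, never touching the clear faces with the fingers, and hold it upright in the gap of the light test jig, its round window centred in the beam and its clear faces square to the beam, touching nothing but the gripper. Finish while still holding it there: do not put it down or let go. Do not tip the lens block over, and leave the two insulators and the toggle plate as they are.

Things in the scene. Friction and masses are not known exactly. Their poses are not given: they have to be found in the camera images.
- lens: amber glass block standing upright, 44 (x) x 26 (y) x 70 (z) mm, 0.19 kg; origin: centre of underside. Ends at x = -22 and +22 mm, 25 mm wide, full height, are frosted (pale, matt; layer 2 mm deep). Faces at y = -13 and +13 mm are clear; on each a round window 34 mm across, dark-rimmed, bulges 4 mm more. At the start x is within 0.4 rad of world x, and the clip sits on top, its legs 5 mm outside the frosted ends.
- lens_window (a point): centre of the lens block between its two round windows, on the block's mid axis, 25 mm above its underside; axes as lens
- clip: green steel clip, an upside-down U, 0.11 kg: web 60 (x) x 22 (y) x 3 mm; legs 3 mm thick, 22 wide, hang 50 mm below the web at its x ends, 54 mm clear between; mid-web an upright lug to grip, 10 (x) x 22 (y) mm, rises 32 mm above the web. Origin: middle of the web's underside, at the start resting on the lens top, 70 mm above the bench; z up. x within 0.04 rad of the lens's x.
- rail: fixed parts rail: iron foot 90 x 230 x 12 mm, round posts 14 mm thick at y = -100 and +100 mm, on them a level flat bar along y, 18 mm wide (x), 220 long, 12 thick, top 150 mm above the bench; nothing above it. Origin: centre of the foot's underside. y within 0.25 rad of world y. Stands left or right of the lens block, the jig on the other side.
- bar_top (a point): middle of the bar's top face, 150 mm above the bench; axes as rail (y along the bar). The clip hangs with one leg on each x side of the bar, web resting on the top.
- jig: fixed light test jig: iron base 90 (x) x 250 (y) x 18 mm; a round lamp barrel 60 mm thick ending at y = -50 mm (white 20 mm spot: the light) faces a photocell box 56 mm wide ending at y = +52 mm. The gap between, 100 mm, is open above; tops 142 mm above the bench. Beam runs along y, within 0.25 rad of world y. Origin: centre of the base's underside.
- beam (a point): middle of the gap on the beam's axis, 110 mm above the bench; axes as jig (y along the beam)
- insulator_a: white ribbed ceramic insulator, 52 mm thick, 62 mm tall, loose, standing on the bench; origin: centre of the underside. A bystander.
- insulator_b: second insulator, the same as the first. A bystander.
- toggle_plate: loose bakelite plate 70 x 110 x 12 mm with two brass toggles up to 42 mm high; origin: centre of the underside. A bystander.
There are look-alikes about, which are no part of the job. Leave any purple look-alike of the clip alone. Of the things that look like the lens, the larger one is meant.

How it is judged:
By the outcome, as a careful person would: the job done as asked, in the order asked, and still so for the second after the job is handed in, while the arm keeps its last pose, push and grip.
It also fails if it takes over 58 s, if anything falls off the work surface, if the arm or the gripper's body presses on something with over 40 N, if the wrist force passes 120 N, or if a joint passes its speed limit or range.

## Working session

There is one attempt and no reset: what is moved stays moved. The work goes in short steps, Python scripts to look and compute and a tool call to move; the robot and the scene stay as the last step left them, time stands still between calls to the robot, and variables do not carry over. Pictures are saved under pics/ and viewed, and the job is handed in when it is done.

Besides the shell and the picture viewer there is one more tool, called after ">>>" in YAML: its name, and indented under it one key for each argument. move_arm: Moves the arm, as the interface text tells. Its arguments: {"type":"object","properties":{"steps":{"type":"array","items":{"type":"array","items":{"type":"number"}}},"newtons":{"type":"number"}},"required":["steps"]}

```bash
mkdir -p pics; cat > h.py <<'E'
import numpy as np, cv2
from workcell import bot
from scipy.spatial.transform import Rotation as R
def cam(name):
    c=bot.read_camera(name); return c
def att(c):
    a=np.array(c["attitude"],float)
    if a.shape==(3,3): return a
    if a.size==3: return R.from_rotvec(a).as_matrix()
    return None
def cloud(c):
    d=c["depth"]; h,w=d.shape
    f=h/2/np.tan(np.radians(c["fovy"])/2)
    u,v=np.meshgrid(np.arange(w),np.arange(h))
    X=(u-c["cx"])/f*d; Y=-(v-c["cy"])/f*d
    P=np.stack([X,Y,-d],-1)
    return P@att(c).T+np.array(c["xyz"])
def save(c,n): cv2.imwrite("pics/"+n,cv2.cvtColor(c["pixels"],cv2.COLOR_RGB2BGR))
E
python3 - <<'E'
from h import *
import pickle
print(bot.read_state())
for n in ["scene","top","wrist"]:
    c=cam(n); save(c,n+"0.png"); pickle.dump(c,open(n+"0.pkl","wb"))
    print(n,{k:v for k,v in c.items() if k not in("pixels","depth")})
E
```

```text
{'time': 0.0, 'q': array([ 1.22411668e+00,  2.64734067e-01,  1.60538000e+00, -1.16190677e-05,
        1.27372838e+00, -3.69069970e-02]), 'joint_vel': array([-1.68437106e-03, -2.46300618e-03, -1.03798750e-04,  1.63640011e-03,
       -1.65735946e-05, -6.01930689e-04]), 'joint_torque': array([-5.41429035e-04, -5.15123749e+01, -3.67310572e+01, -1.45737354e-04,
        1.29148556e-02, -9.08468701e-05]), 'tool_pos': array([0.20552554, 0.64216894, 0.22997167]), 'tcp_rot': array([-0.48457647, -3.10357086,  0.00347204]), 'wrist_force': array([-0.33865338, -0.07895309, -0.3934876 ]), 'torque': array([-0.07148546, -0.0200835 , -0.03974006]), 'width': 0.9998035869782445}
scene {'fovy': 46.561616546615745, 'cx': 258.82399740239765, 'cy': 194.0163830612609, 'xyz': array([0.95228475, 0.65223488, 0.59051561]), 'attitude': array([0.32050968, 1.2588104 , 2.32309762])}
top {'fovy': 47.218625617612375, 'cx': 250.8624807615956, 'cy': 181.13635596892823, 'xyz': array([0.40409977, 0.02576669, 1.1231941 ]), 'attitude': array([ 0.13179115, -0.14275401, -1.55892412])}
wrist {'fovy': 65.70646984690485, 'cx': 256.4361637481006, 'cy': 189.1427652584932, 'xyz': array([0.14130845, 0.66177307, 0.37242094]), 'attitude': array([-0.23712944, -0.16948454,  1.25308171])}
```

View pics/scene0.png

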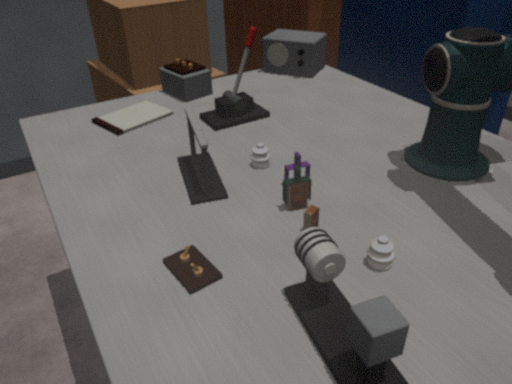

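View pics/top0.png

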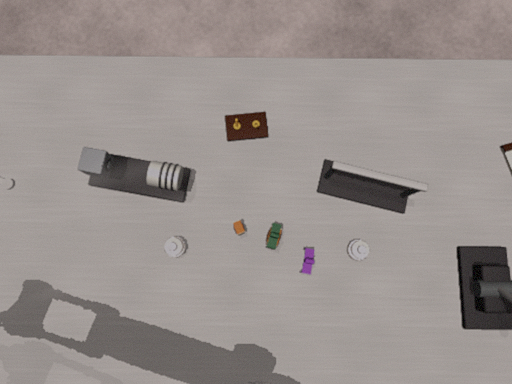

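View pics/wrist0.png

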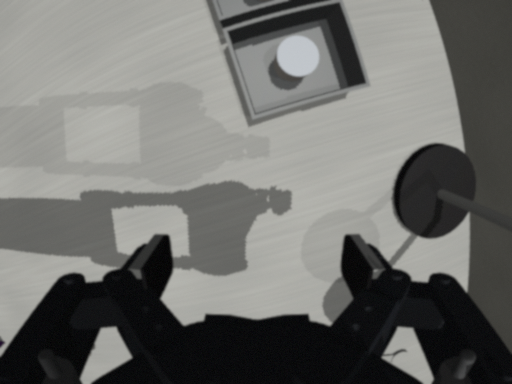

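The clip could be mistaken for the purple clip, top (308,260); I choose the green one on the amber block at top (274,236). The lens could be mistaken for the small amber block, top (239,228); I choose the larger one under the green clip. I'll check this in a close crop and measure.

```bash
python3 - <<'E'
from h import *
import pickle
s=pickle.load(open("scene0.pkl","rb"));t=pickle.load(open("top0.pkl","rb"))
a=s["pixels"][140:250,240:400];b=t["pixels"][205:285,215:335]
a=cv2.resize(a,(640,440),interpolation=cv2.INTER_CUBIC);b=cv2.resize(b,(640,427),interpolation=cv2.INTER_CUBIC)
cv2.imwrite("pics/crop_s.png",a[:,:,::-1]);cv2.imwrite("pics/crop_t.png",b[:,:,::-1])
P=cloud(t)
for n,(u,v) in dict(clip=(274,236),lamp=(165,175),box=(93,162),bar=(375,177),purple=(308,260),small=(239,228),insA=(175,246),insB=(359,250),tog=(246,128),bench=(300,330)).items(): print(n,P[v,u].round(4))
Ps=cloud(s)
for n,(u,v) in dict(lens=(297,190),lug=(297,165),bench=(200,330)).items(): print(n,Ps[v,u].round(4))
E
```

```text
clip [ 0.4562 -0.0349  0.1053]
lamp [0.5906 0.215  0.1396]
box [0.6194 0.3804 0.1399]
bar [ 0.5879 -0.2607  0.1502]
purple [ 0.4023 -0.1147  0.0884]
small [0.4775 0.0469 0.0542]
insA [0.433  0.1989 0.0632]
insB [ 0.4266 -0.2403  0.0639]
tog [0.7421 0.0324 0.0121]
bench [ 0.2334 -0.1041  0.0025]
lens [ 0.466  -0.0224  0.0531]
lug [ 0.4065 -0.1083  0.057 ]
bench [ 0.7949  0.1736 -0.0011]
```

View pics/crop_s.png

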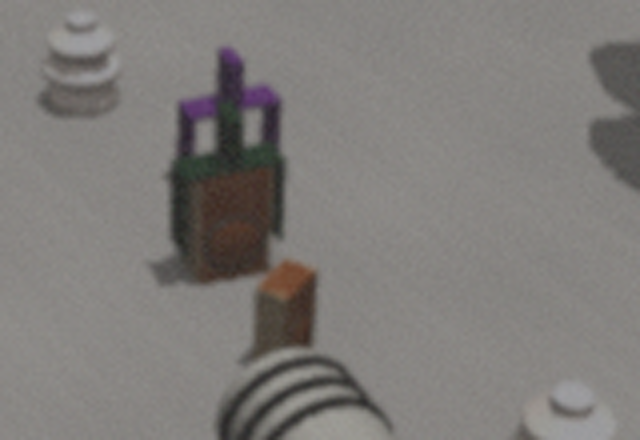

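View pics/crop_t.png

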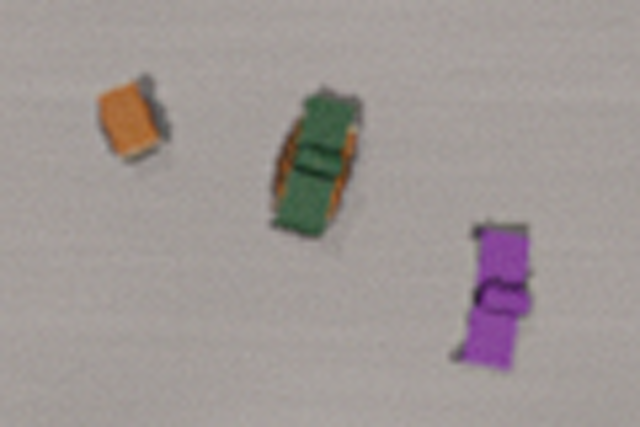

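Confirmed: in the crops the green clip is astride the larger amber block, the purple clip stands behind it and the small amber block is to the left. Next I'll get rough poses from the clouds.

```bash
cat > m.py <<'E'
from h import *
def rect(p,label):
    p=p[:,:2]; (c,wh,a)=cv2.minAreaRect((p*1000).astype(np.float32)); print(label,len(p),np.round(c,1),np.round(wh,1),round(a,2))
def masks(c,P):
    hsv=cv2.cvtColor(c["pixels"],cv2.COLOR_RGB2HSV)
    return hsv
E
python3 - <<'E'
from m import *
import pickle
for nm in("top","scene"):
    t=pickle.load(open(nm+"0.pkl","rb"));P=cloud(t);h=masks(t,P);ok=t["depth"]>0
    X,Y,Z=P[...,0],P[...,1],P[...,2]
    print(nm)
    m=ok&(abs(Z-.15)<.006)&(X>.45)&(X<.75)&(Y<-.13)&(Y>-.45);rect(P[m],"bar"); print(np.median(Z[m]))
    m=ok&(Z>.004+.012)&(Z<.03)&(X>.45)&(X<.75)&(Y>.08)&(Y<.45);rect(P[m],"jigbase")
    m=ok&(Z>.004)&(Z<.02)&(X>.45)&(X<.75)&(Y<-.13)&(Y>-.45);rect(P[m],"railfoot")
    m=ok&(Z>.06)&(X>.45)&(X<.75)&(Y>.08)&(Y<.45);rect(P[m],"jigtop")
    m=ok&(Z>.09)&(X>.45)&(X<.75)&(Y>.3)&(Y<.45);rect(P[m],"box")
    m=ok&(Z>.09)&(X>.45)&(X<.75)&(Y>.08)&(Y<.3);rect(P[m],"lamp")
    m=ok&(h[...,0]>50)&(h[...,0]<90)&(h[...,1]>60)&(Z>.06)&(Z<.085)&(X<.55)&(X>.35)&(abs(Y+.035)<.06);rect(P[m],"web"); print(P[m].mean(0))
    m=ok&(h[...,0]>50)&(h[...,0]<90)&(h[...,1]>60)&(Z>.098)&(X<.55)&(X>.35)&(abs(Y+.035)<.06);rect(P[m],"lug");print(P[m].mean(0))
E
```

```text
top
bar 784 [ 590.7 -271.3] [220.3  19.5] 75.99
0.14962826829930742
jigbase 1475 [635.6 270.4] [281.6 303.9] 68.95
railfoot 2640 [ 599.1 -290.5] [296.9 319.9] 0.4
jigtop 1736 [608.8 299.5] [231.1  62.8] 79.69
box 808 [623.  382.6] [62.5 56.4] 79.34
lamp 884 [594.7 221.8] [73.3 62.8] 79.69
web 153 [458.7 -36.1] [18.6 58.2] 75.05
[ 0.45833049 -0.03587253  0.07305996]
lug 37 [458.6 -35.2] [18.3  9.9] 77.4
[ 0.45867706 -0.0350356   0.10441292]
scene
bar 299 [ 593.5 -267.2] [218.5  17.9] 76.3
0.1471947710900598
jigbase 2490 [559.6 301.1] [255.8 187.5] 80.1
railfoot 1468 [ 543.8 -256.3] [233.8 191.3] 76.3
jigtop 5172 [609.9 301.5] [232.2  61.4] 81.12
box 2886 [625.3 387.4] [57.3 56.7] 79.97
lamp 1864 [598.1 224.7] [76.9 60.6] 82.68
web 6 [459.6 -34.3] [ 9.1 47.7] 70.46
[ 0.46177878 -0.03376347  0.07091032]
lug 1 [458.2 -32.2] [0. 0.] 0.0
[ 0.45815983 -0.03219843  0.10199999]
```

```bash
cat > plan.py <<'E'
from h import *
def go(x,y,z,yaw,verbose=True):
    """shift/turn for TCP at x,y,z (m) with tool y axis along world angle yaw (deg, mod 180)"""
    s=bot.read_state(); T=R.from_rotvec(s["tcp_rot"]).as_matrix()
    d=T.T@(np.array([x,y,z])-s["tool_pos"])*1000
    ty=np.degrees(np.arctan2(T[1,1],T[0,1]))
    dy=(yaw-ty+90)%180-90     # world rotation about +z
    print("t",round(s["time"],2),"tool y world",round(ty,2),"toolz",T[:,2].round(4),"tcp",s["tool_pos"].round(4),"shift",d.round(1),"turn",round(-dy,2),"q6",round(s["q"][5],2),"w",round(s["width"],3),"F",s["wrist_force"].round(2))
E
python3 -c "
from plan import *
go(.39,-.02,.26,-15)"
```

```text
t 0.15 tool y world 72.25 toolz [-6.0e-04 -1.7e-03 -1.0e+00] tcp [0.2056 0.6423 0.2302] shift [-377.5 -574.6  -28.8] turn 87.25 q6 -0.04 w 1.001 F [-0.3   0.03  0.32]
```

```bash
python3 -c "
from plan import *
go(.44,-.10,.26,-15)"
```

```text
t 0.15 tool y world 72.25 toolz [-6.0e-04 -1.7e-03 -1.0e+00] tcp [0.2056 0.6423 0.2302] shift [-449.5 -635.6  -28.7] turn 87.25 q6 -0.04 w 1.001 F [-0.3   0.03  0.32]
```

>>> move_arm:
  steps:
    - [-450,-636,-29,87.3,100]
    - [-450,-636,-29,87.3,100]
    - [-450,-636,-29,87.3,100]
    - [-450,-636,-29,87.3,100]
    - [-450,-636,-29,87.3,100]
    - [-450,-636,-29,87.3,100]
    - [-450,-636,-29,87.3,100]
    - [-450,-636,-29,87.3,100]
    - [-450,-636,-29,87.3,100]
    - [-450,-636,-29,87.3,100]
    - [-450,-636,-29,87.3,100]
    - [-450,-636,-29,87.3,100]
    - [-450,-636,-29,87.3,100]
    - [-450,-636,-29,87.3,100]
    - [-450,-636,-29,87.3,100]
    - [-450,-636,-29,87.3,100]
    - [-450,-636,-29,87.3,100]
    - [-450,-636,-29,87.3,100]
    - [-450,-636,-29,87.3,100]
    - [-450,-636,-29,87.3,100]

```text
time: 2.15
tool_pos: [0.4401, -0.0988, 0.2601]
tcp_rot: [-2.491, -1.913, 0.0]
wrist_force: [-0.3, 0.1, -0.3]
width: 1.001
```

```bash
cat >> h.py <<'E'
def wcloud(c):
    d=c["depth"]; h,w=d.shape
    f=h/2/np.tan(np.radians(c["fovy"])/2)
    u,v=np.meshgrid(np.arange(w),np.arange(h))
    dx=u-c["cx"];dy=v-c["cy"];r=np.hypot(dx,dy)+1e-9;th=r/f
    k=np.tan(th)/r
    P=np.stack([dx*k*d,-dy*k*d,-d],-1)
    return P@att(c).T+np.array(c["xyz"])
E
python3 - <<'E'
from plan import *
import pickle
go(.44,-.10,.26,-15)
c=cam("wrist");save(c,"wrist1.png");pickle.dump(c,open("wrist1.pkl","wb"))
go(.44,-.10,.26,-15)
print(c["xyz"],att(c)[:,2])
t=cam("top");save(t,"top1.png");pickle.dump(t,open("top1.pkl","wb"))
E
```

```text
t 2.15 tool y world -14.95 toolz [-3.e-04  3.e-04 -1.e+00] tcp [ 0.4401 -0.0988  0.2601] shift [-1.1  0.2  0.1] turn 0.05 q6 -0.02 w 1.001 F [-0.35  0.09 -0.28]
t 2.2 tool y world -14.94 toolz [-0.e+00  2.e-04 -1.e+00] tcp [ 0.4402 -0.0989  0.2602] shift [-1.2  0.1  0.2] turn 0.06 q6 -0.02 w 0.996 F [-0.15 -0.36  0.1 ]
[ 0.45851634 -0.0344381   0.40248191] [0.07056793 0.26082684 0.96280295]
```

View pics/wrist1.png

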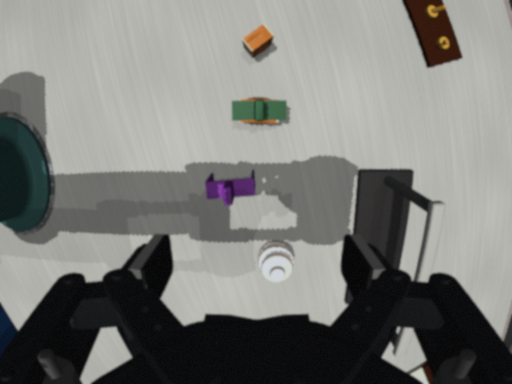

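```bash
python3 - <<'E'
from m import *
import pickle
t=pickle.load(open("wrist1.pkl","rb"));P=wcloud(t);h=masks(t,P);ok=t["depth"]>0
X,Y,Z=P[...,0],P[...,1],P[...,2]
near=(abs(X-.4585)<.06)&(abs(Y+.036)<.05)&ok
b=near&(Z<.01);print("bench z",np.median(Z[b]))
g=near&(h[...,0]>50)&(h[...,0]<90)&(h[...,1]>60)
print(np.percentile(Z[g],[5,25,50,75,95,99]))
m=g&(Z>.066)&(Z<.08);rect(P[m],"web");print(P[m].mean(0))
m=g&(Z>.098);rect(P[m],"lug");print(P[m].mean(0))
o=near&(h[...,0]<20)&(h[...,1]>80)&(Z>.03);rect(P[o],"lens");print(P[o].mean(0))
for n,lo in(("top0",0),("top1",0)):
    t=pickle.load(open(n+".pkl","rb"));P=cloud(t);h=masks(t,P);ok=t["depth"]>0
    X,Y,Z=P[...,0],P[...,1],P[...,2];near=(abs(X-.4585)<.06)&(abs(Y+.036)<.05)&ok
    g=near&(h[...,0]>50)&(h[...,0]<90)&(h[...,1]>60)
    print(n,"bench",np.median(Z[near&(Z<.01)]))
    m=g&(Z>.066)&(Z<.08);rect(P[m],"web")
t=pickle.load(open("wrist1.pkl","rb"))["pixels"][70:150,200:320]
cv2.imwrite("pics/c1.png",cv2.resize(t,(780,520),interpolation=cv2.INTER_CUBIC)[:,:,::-1])
E
```

```text
bench z -0.00024192991893390303
[0.07162261 0.07247153 0.07332087 0.10474194 0.35947166 0.36323191]
web 717 [460.4 -37.3] [20.  57.4] 75.14
[ 0.46027151 -0.03745738  0.07271265]
lug 405 [432.8 -56.8] [68.6 58.2] 0.12
[ 0.44130895 -0.05863426  0.22465695]
lens 168 [434.4 -48.6] [90.4 43.4] 22.3
[ 0.45620803 -0.04242833  0.06709603]
top0 bench -0.00040740273385542203
web 152 [458.7 -36.1] [18.6 58.2] 75.05
top1 bench -0.0002890690401988749
web 149 [458.4 -35.9] [18.3 57.6] 75.67
```

View pics/c1.png

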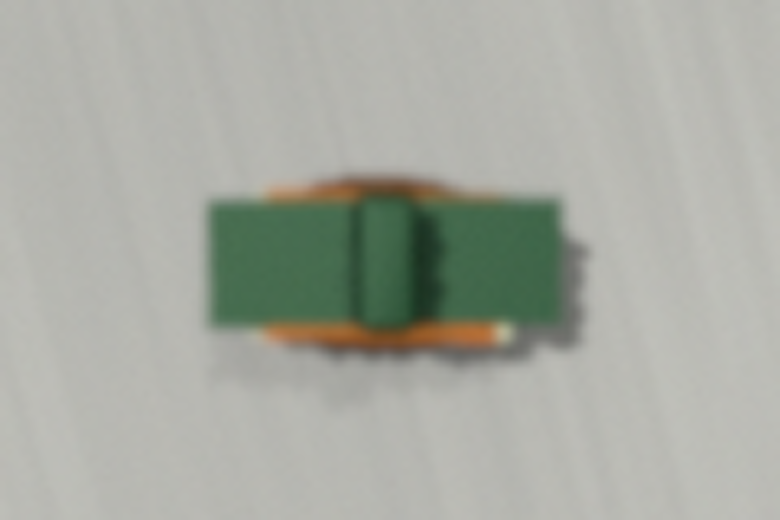

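```bash
python3 -c "
from plan import *
go(.460,-.037,.14,-14.8)"
```

```text
t 2.25 tool y world -14.94 toolz [ 1.e-04  1.e-04 -1.e+00] tcp [ 0.4403 -0.099   0.2603] shift [ 64.9   3.1 120.3] turn -0.14 q6 -0.02 w 0.999 F [-0.4   0.4   0.96]
```

>>> move_arm:
  steps:
    - [65,3,0,0,100]
    - [65,3,50,0,100]
    - [65,3,120,0,100]
    - [65,3,120,0,100]
    - [65,3,120,0,100]
    - [65,3,120,0,100]

```text
time: 2.85
tool_pos: [0.4604, -0.0376, 0.1408]
tcp_rot: [2.492, 1.913, 0.0]
wrist_force: [0.2, -0.7, 0.5]
width: 0.998
```

```bash
python3 - <<'E'
from plan import *
import pickle
c=cam("wrist");save(c,"wrist2.png");pickle.dump(c,open("wrist2.pkl","wb"))
go(.460,-.037,.08,-14.8)
E
```

```text
t 2.9 tool y world -15.01 toolz [ 2.7e-03 -4.0e-04 -1.0e+00] tcp [ 0.4616 -0.0379  0.142 ] shift [ 0.5 -1.9 62. ] turn -0.21 q6 0.13 w 0.995 F [-0.38  0.49  0.11]
```

View pics/wrist2.png

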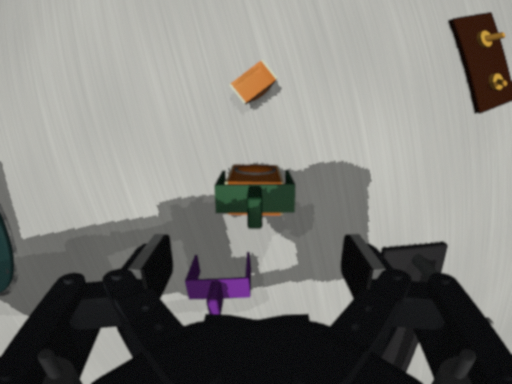

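>>> move_arm:
  steps:
    - [0,0,30,0,100]
    - [0,0,60,0,100]
    - [0,0,60,0,100]
    - [0,0,60,0,100]
    - [0,0,60,0,60]
    - [0,0,60,0,30]
    - [0,0,60,0,0]
    - [0,0,60,0,0]
    - [0,0,60,0,0]
    - [0,0,60,0,0]
    - [0,0,60,0,0]
    - [0,0,60,0,0]
  newtons: 40

```text
time: 4.1
tool_pos: [0.4602, -0.038, 0.0805]
tcp_rot: [-2.493, -1.911, 0.0]
wrist_force: [-3.9, 1.3, 5.1]
width: 0.105
```

```bash
python3 - <<'E'
from plan import *
import pickle
c=cam("wrist");save(c,"wrist3.png");pickle.dump(c,open("wrist3.pkl","wb"))
go(.460,-.037,.08,-14.8)
E
```

```text
t 4.15 tool y world -15.05 toolz [-3.e-04  1.e-04 -1.e+00] tcp [ 0.4602 -0.038   0.0805] shift [ 0.9 -0.4  0.5] turn -0.25 q6 0.13 w 0.107 F [-2.74  1.01  6.07]
```

View pics/wrist3.png

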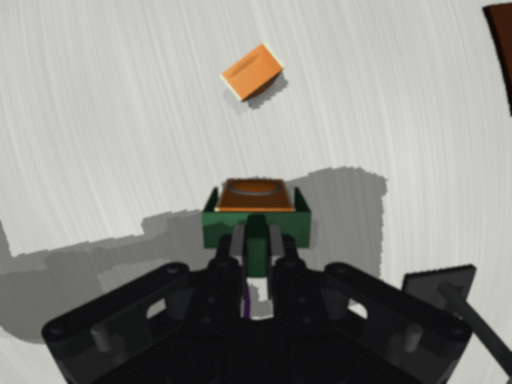

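>>> move_arm:
  steps:
    - [0,0,-5,0,0]
    - [0,0,-15,0,0]
    - [0,0,-30,0,0]
    - [0,0,-50,0,0]
    - [0,0,-80,0,0]
    - [0,0,-120,0,0]
    - [0,0,-160,0,0]
    - [0,0,-170,0,0]
    - [0,0,-170,0,0]
    - [0,0,-170,0,0]

```text
time: 5.15
tool_pos: [0.4595, -0.038, 0.249]
tcp_rot: [-2.492, -1.911, 0.002]
wrist_force: [-0.3, 0.3, -1.9]
width: 0.102
```

```bash
python3 - <<'E'
from plan import *
import pickle
c=cam("wrist");save(c,"wrist4.png");pickle.dump(c,open("wrist4.pkl","wb"))
go(.590,-.270,.25,-14)
go(.590,-.270,.25,-14)
E
```

```text
t 5.2 tool y world -15.05 toolz [-3.4e-03  4.0e-04 -1.0e+00] tcp [ 0.4589 -0.0379  0.2482] shift [-190.1  186.8   -2.4] turn -1.05 q6 0.13 w 0.109 F [-0.81  0.64 -1.97]
t 5.2 tool y world -15.05 toolz [-3.4e-03  4.0e-04 -1.0e+00] tcp [ 0.4589 -0.0379  0.2482] shift [-190.1  186.8   -2.4] turn -1.05 q6 0.13 w 0.109 F [-0.81  0.64 -1.97]
```

View pics/wrist4.png

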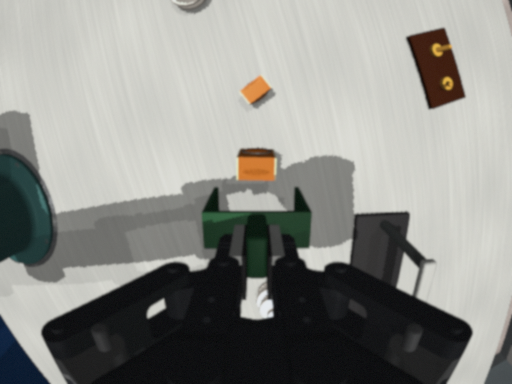

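>>> move_arm:
  steps:
    - [-190,187,0,-1,0]
    - [-190,187,0,-1,0]
    - [-190,187,0,-1,0]
    - [-190,187,0,-1,0]
    - [-190,187,0,-1,0]
    - [-190,187,0,-1,0]
    - [-190,187,0,-1,0]
    - [-190,187,0,-1,0]
    - [-190,187,0,-1,0]
    - [-190,187,0,-1,0]

```text
time: 6.2
tool_pos: [0.5909, -0.2685, 0.2503]
tcp_rot: [-2.475, -1.934, 0.0]
wrist_force: [-0.7, -0.1, -0.8]
width: 0.108
```

```bash
python3 - <<'E'
from m import *
from plan import go
import pickle
c=cam("wrist");save(c,"wrist5.png");pickle.dump(c,open("wrist5.pkl","wb"))
t=cam("scene");save(t,"scene5.png");pickle.dump(t,open("scene5.pkl","wb"))
go(.590,-.270,.25,-14)
P=wcloud(c);X,Y,Z=P[...,0],P[...,1],P[...,2]
m=(c["depth"]>0)&(abs(Z-.15)<.006)&(X>.45)&(X<.75)&(Y<-.13)&(Y>-.45)
hsv=cv2.cvtColor(c["pixels"],cv2.COLOR_RGB2HSV)
m&=~((hsv[...,0]>50)&(hsv[...,0]<90)&(hsv[...,1]>60))
rect(P[m],"bar");q=P[m];print(np.polyfit(q[:,1],q[:,0],1),np.median(q[:,2]))
E
```

```text
t 6.3 tool y world -13.98 toolz [ 5.e-04 -1.e-04 -1.e+00] tcp [ 0.5913 -0.2689  0.2507] shift [-1.3 -1.   0.7] turn 0.02 q6 -0.22 w 0.109 F [ 0.22 -0.41 -0.83]
bar 3587 [ 592.7 -272.8] [219.6  18. ] 76.37
[0.24449135 0.65932113] 0.14963069354815242
```

View pics/wrist5.png

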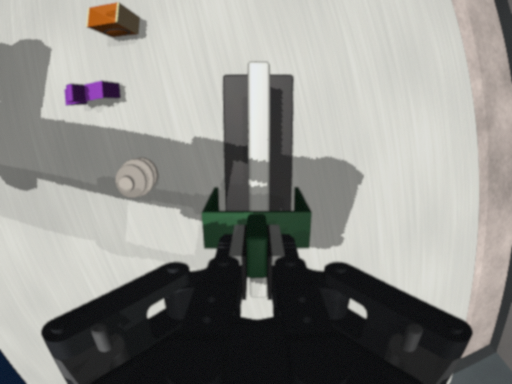

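View pics/scene5.png

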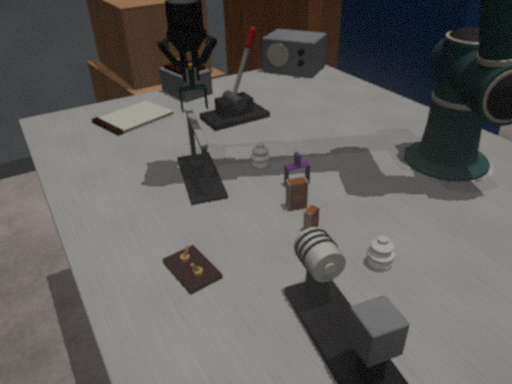

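>>> move_arm:
  steps:
    - [0,2,10,0,0]
    - [0,2,30,0,0]
    - [0,2,50,0,0]
    - [0,2,70,0,0]
    - [0,2,80,0,0]
    - [0,2,85,0,0]
    - [0,2,87,0,0]
    - [0,2,88,0,0]
    - [0,2,88,0,0]
    - [0,2,88,0,0]

```text
time: 7.3
tool_pos: [0.594, -0.2709, 0.1633]
tcp_rot: [2.475, 1.932, 0.001]
wrist_force: [0.5, 0.0, 0.0]
width: 0.108
```

```bash
python3 - <<'E'
from plan import *
c=cam("wrist");save(c,"wrist6.png")
for i in range(1): go(.590,-.270,.16,-14)
E
```

```text
t 7.35 tool y world -14.05 toolz [ 1.4e-03 -7.0e-04 -1.0e+00] tcp [ 0.5939 -0.2709  0.1632] shift [-0.1 -4.   3.2] turn -0.05 q6 -0.22 w 0.106 F [ 0.74  0.02 -1.25]
```

View pics/wrist6.png

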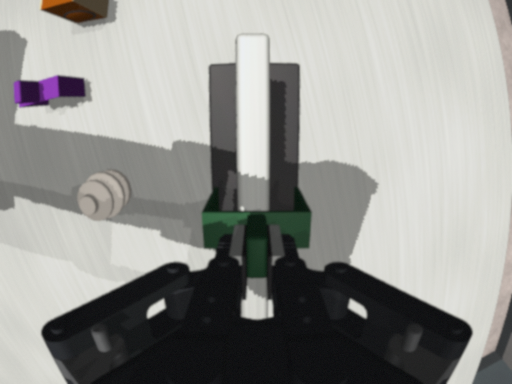

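>>> move_arm:
  steps:
    - [0,-2,0,0,0]
    - [0,-2,1,0,0]
    - [0,-2,2,0,0]
    - [0,-2,3,0,0]
    - [0,-2,3,0,0]
    - [0,-2,3,0,0]

```text
time: 7.95
tool_pos: [0.5915, -0.2701, 0.1605]
tcp_rot: [2.476, 1.933, 0.0]
wrist_force: [-3.5, 1.8, 5.0]
width: 0.107
```

```bash
python3 - <<'E'
from plan import *
for i in range(1): go(.590,-.270,.16,-14)
E
```

```text
t 7.95 tool y world -14.05 toolz [ 2.e-04 -2.e-04 -1.e+00] tcp [ 0.5915 -0.2701  0.1605] shift [-0.2 -1.5  0.5] turn -0.05 q6 -0.22 w 0.107 F [-3.53  1.81  5.01]
```

Contact: about 5 N upward, so the web is resting on the bar. I'll open, pause, then rise.

>>> move_arm:
  steps:
    - [0,0,0,0,10]
    - [0,0,0,0,20]
    - [0,0,0,0,40]
    - [0,0,0,0,70]
    - [0,0,0,0,100]
    - [0,0,0,0,100]
    - [0,0,-20,0,100]
    - [0,0,-50,0,100]
    - [0,0,-90,0,100]
    - [0,0,-130,0,100]
    - [0,0,-130,0,100]
    - [0,0,-130,0,100]

```text
time: 9.15
tool_pos: [0.5923, -0.2705, 0.2912]
tcp_rot: [2.474, 1.931, 0.002]
wrist_force: [-1.1, 0.5, -0.6]
width: 1.002
```

```bash
python3 - <<'E'
from m import *
from plan import *
import pickle
c=cam("wrist");save(c,"wrist7.png");pickle.dump(c,open("wrist7.pkl","wb"))
t=cam("scene");save(t,"scene7.png");pickle.dump(t,open("scene7.pkl","wb"))
cv2.imwrite("pics/cs7.png",cv2.resize(t["pixels"][80:230,120:320],(800,600),interpolation=cv2.INTER_CUBIC)[:,:,::-1])
go(.590,-.270,.16,-14)
P=cloud(t);h=masks(t,P)
X,Y,Z=P[...,0],P[...,1],P[...,2]
g=(t["depth"]>0)&(h[...,0]>50)&(h[...,0]<90)&(h[...,1]>60)&(abs(X-.59)<.06)&(abs(Y+.27)<.06);print(g.sum(),Z[g].min(),Z[g].max(),P[g].mean(0))
E
```

```text
t 9.25 tool y world -14.05 toolz [-0.0021  0.0011 -1.    ] tcp [ 0.5908 -0.2697  0.2877] shift [ -0.5  -0.4 127.7] turn -0.05 q6 -0.22 w 1.005 F [ 0.28 -0.65 -0.39]
181 0.1486057353994819 0.428781404697809 [ 0.5948847  -0.25655181  0.35204064]
```

View pics/cs7.png

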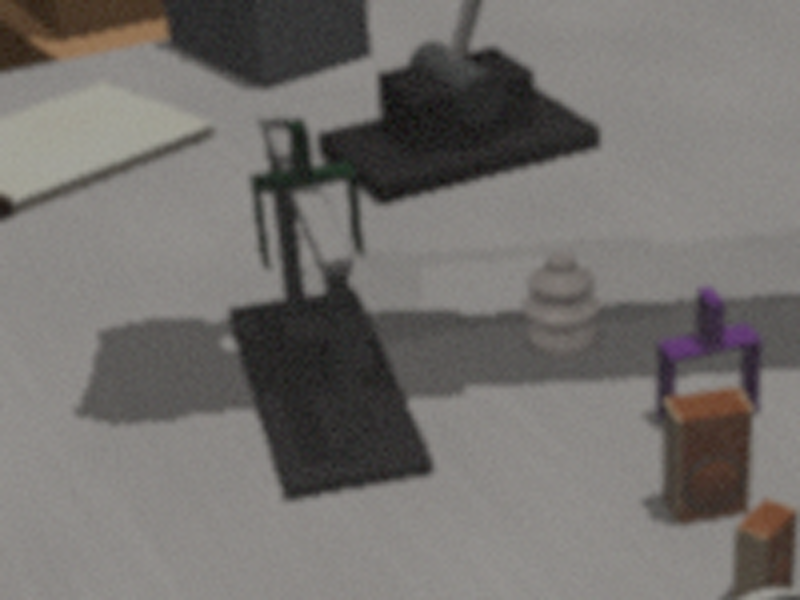

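View pics/wrist7.png

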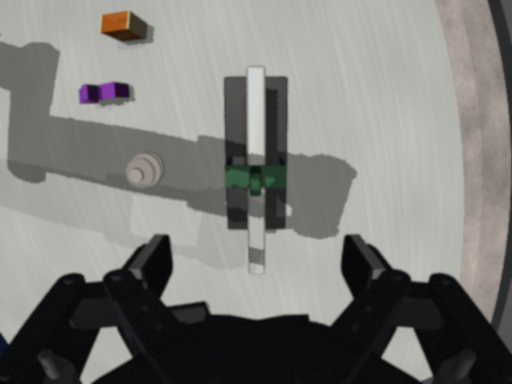

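The clip hangs astride the bar, as scene crop (305,180) and wrist (255,178) both show. Next I'll hover near the lens to measure it.

```bash
python3 -c "
from plan import *
go(.452,-.066,.20,-15)"
```

```text
t 9.25 tool y world -14.05 toolz [-0.0021  0.0011 -1.    ] tcp [ 0.5908 -0.2697  0.2877] shift [ 163.9 -183.9   88.2] turn 0.95 q6 -0.22 w 1.005 F [ 0.28 -0.65 -0.39]
```

>>> move_arm:
  steps:
    - [164,-184,0,1,100]
    - [164,-184,0,1,100]
    - [164,-184,0,1,100]
    - [164,-184,0,1,100]
    - [164,-184,50,1,100]
    - [164,-184,90,1,100]
    - [164,-184,90,1,100]
    - [164,-184,90,1,100]
    - [164,-184,90,1,100]
    - [164,-184,90,1,100]

```text
time: 10.25
tool_pos: [0.4556, -0.0675, 0.2021]
tcp_rot: [2.491, 1.908, 0.005]
wrist_force: [-0.2, 0.0, 0.6]
width: 1.0
```

```bash
python3 - <<'E'
from m import *
from plan import *
import pickle
c=cam("wrist");save(c,"wrist8.png");pickle.dump(c,open("wrist8.pkl","wb"))
go(.46,-.037,.034,-15)
P=wcloud(c);h=masks(c,P)
X,Y,Z=P[...,0],P[...,1],P[...,2]
n=(c["depth"]>0)&(abs(X-.46)<.05)&(abs(Y+.037)<.035)
print("bench",np.median(Z[n&(Z<.01)]))
g=n&(Z>.066)&(Z<.075);rect(P[g],"lenstop");print(P[g].mean(0))
# mean-based
m=P[g][:,:2]*1000
(cc,wh,a)=cv2.minAreaRect(m.astype(np.float32))
E
```

```text
t 10.3 tool y world -15.11 toolz [ 0.0045 -0.001  -1.    ] tcp [ 0.4553 -0.0675  0.202 ] shift [ 30.6  -4.2 167.9] turn -0.11 q6 0.06 w 1.003 F [-0.36  0.42 -0.2 ]
bench -0.0002112976546004841
lenstop 1350 [459.6 -37.1] [26.5 44.3] 74.84
[ 0.45949154 -0.03728165  0.06972658]
```

View pics/wrist8.png

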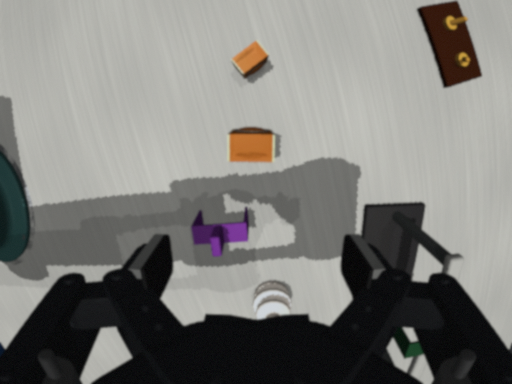

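```bash
python3 - <<'E'
from m import *
from plan import *
import pickle
for nm in("wrist8","wrist4"):
    c=pickle.load(open(nm+".pkl","rb"));P=wcloud(c)
    # tool frame from camera: use state tcp at that time approx
    tcp,rv={"wrist8":([.4553,-.0675,.202],None),"wrist4":([.4589,-.0379,.2482],None)}[nm]
    yaw=np.radians(-15.08);ty=np.array([np.cos(yaw),np.sin(yaw),0]);tx=np.cross(ty,[0,0,-1.]);
    D=(P-np.array(tcp))*1000
    q=np.stack([D@tx,D@ty,-D[...,2]],-1)  # tool z down
    hsv=cv2.cvtColor(c["pixels"],cv2.COLOR_RGB2HSV)
    m=(c["depth"]>0)&(q[...,2]>-40)&(q[...,2]<5)&(abs(q[...,1])<60)&(abs(q[...,0])<40)
    for s in(-1,1):
        mm=m&(np.sign(q[...,1])==s)
        for lo in range(-40,5,5):
            k=mm&(q[...,2]>=lo)&(q[...,2]<lo+5)
            if k.sum()>10: print(nm,s,lo,k.sum(),"x",np.percentile(q[...,0][k],[2,98]).round(1),"y",np.percentile(q[...,1][k],[2,50,98]).round(1), "g",(hsv[...,1][k]>100).mean().round(2))
E
```

```text
wrist8 -1 -40 308 x [-11.1  10.1] y [-54.5 -41.8 -41.1] g 0.04
wrist8 -1 -35 282 x [-11.4  10.2] y [-54.6 -41.7 -41. ] g 0.05
wrist8 -1 -30 256 x [-10.7  10. ] y [-54.7 -41.7 -41.1] g 0.07
wrist8 -1 -25 219 x [-11.6  10.1] y [-54.  -41.8 -41.1] g 0.03
wrist8 -1 -20 168 x [-11.3   9.9] y [-48.  -41.6 -41. ] g 0.05
wrist8 -1 -15 37 x [-9.6  6. ] y [-41.9 -41.5 -41.1] g 0.0
wrist8 1 -40 311 x [-11.5  10. ] y [43.3 44.1 56.9] g 0.05
wrist8 1 -35 285 x [-11.7  10. ] y [43.4 44.  56.9] g 0.06
wrist8 1 -30 247 x [-11.4  10. ] y [43.5 44.1 57.1] g 0.06
wrist8 1 -25 225 x [-11.2  10. ] y [43.4 44.1 56. ] g 0.02
wrist8 1 -20 154 x [-11.4  10. ] y [43.5 43.9 50.3] g 0.05
wrist8 1 -15 28 x [-9.2  4.6] y [43.7 43.9 44.3] g 0.0
wrist4 -1 -40 286 x [-11.7  10.6] y [-10.   -4.1  -2.9] g 0.0
wrist4 -1 -35 103 x [-10.4  10.1] y [-16.   -6.3  -3. ] g 0.0
wrist4 -1 -30 302 x [-8.5 11. ] y [-16.   -3.   -0.3] g 0.39
wrist4 -1 -25 295 x [-7.9 12.2] y [-15.5  -2.7  -0.3] g 0.52
wrist4 -1 -20 138 x [ 5.1 12.4] y [-16.1  -7.8  -0.7] g 0.19
wrist4 -1 -15 144 x [ 5.1 12.5] y [-16.1  -8.   -0.4] g 0.21
wrist4 -1 -10 93 x [ 5.4 12.4] y [-15.4  -7.   -0.4] g 0.24
wrist4 -1 -5 39 x [ 9.3 12.3] y [-8.9 -2.2 -0.1] g 0.67
wrist4 -1 0 23 x [-2.7 12.3] y [-25.3  -2.2  -0.2] g 1.0
wrist4 1 -40 281 x [-11.4  10.5] y [ 6.3  7.5 13.8] g 0.0
wrist4 1 -35 104 x [-8.  10.1] y [ 6.4  9.8 19.6] g 0.0
wrist4 1 -30 518 x [-7.9 10.8] y [ 0.1  4.6 18.8] g 0.6
wrist4 1 -25 449 x [-8.6 12.5] y [ 0.1  4.7 18.8] g 0.65
wrist4 1 -20 184 x [ 5.  12.7] y [ 0.1  9.4 19.5] g 0.34
wrist4 1 -15 156 x [ 5.3 12.6] y [ 0.5 10.3 19.1] g 0.31
wrist4 1 -10 114 x [ 5.3 12.5] y [ 0.9  8.8 18.2] g 0.36
wrist4 1 -5 56 x [ 9.5 12.3] y [ 0.4  4.  12.4] g 0.75
wrist4 1 0 38 x [10.6 12.3] y [0.3 3.5 6.2] g 0.97
```

```bash
python3 -c "
from plan import *
go(.4586,-.0362,.12,-15.2)"
```

```text
t 10.3 tool y world -15.11 toolz [ 0.0045 -0.001  -1.    ] tcp [ 0.4553 -0.0675  0.202 ] shift [31.  -5.4 81.9] turn 0.09 q6 0.06 w 1.003 F [-0.36  0.42 -0.2 ]
```

>>> move_arm:
  steps:
    - [31,-4,30,0,100]
    - [31,-4,80,0,100]
    - [31,-4,80,0,100]
    - [31,-4,80,0,100]
    - [31,-4,80,0,100]
    - [31,-4,80,0,100]
    - [31,-4,80,0,100]
    - [31,-4,80,0,100]

```text
time: 11.1
tool_pos: [0.4579, -0.0357, 0.1206]
tcp_rot: [2.492, 1.91, 0.003]
wrist_force: [0.2, -0.5, -0.4]
width: 0.997
```

```bash
cat > fing.py <<'E'
from m import *
from plan import *
import pickle
def look(nm):
    c=cam("wrist");s=bot.read_state();save(c,nm+".png");pickle.dump((c,s),open(nm+".pkl","wb"))
    P=wcloud(c);T=R.from_rotvec(s["tcp_rot"]).as_matrix()
    q=(P-s["tool_pos"])@T*1000
    return c,s,P,q
def fingers(c,q,zlo=-40,zhi=-20,ymin=None):
    m=(c["depth"]>0)&(q[...,2]>zlo)&(q[...,2]<zhi)&(abs(q[...,1])<60)&(abs(q[...,0])<20)&(cv2.cvtColor(c["pixels"],cv2.COLOR_RGB2GRAY)<90)
    o=[]
    for sg in(-1,1):
        k=m&(np.sign(q[...,1])==sg)
        o.append((np.percentile(q[...,0][k],[2,98]).round(1),np.median(q[...,1][k]).round(1)))
    return o
E
python3 - <<'E'
from fing import *
c,s,P,q=look("wrist9")
print(fingers(c,q))
X,Y,Z=P[...,0],P[...,1],P[...,2]
n=(c["depth"]>0)&(abs(X-.46)<.04)&(abs(Y+.037)<.03)&(Z>.066)&(Z<.074)
rect(P[n],"lens world");rect(q[n]/1000,"lens tool")
go(.4586,-.0362,.034,-15.2)
E
```

```text
[(array([-11.5,  10.1]), np.float64(-41.5)), (array([-11.,  10.]), np.float64(44.3))]
lens world 2309 [459.7 -37.6] [26.2 44.4] 73.48
lens tool 2309 [-1.4  2.5] [26.2 44.4] 1.45
t 11.15 tool y world -15.07 toolz [ 1.6e-03 -2.0e-04 -1.0e+00] tcp [ 0.4576 -0.0356  0.1202] shift [-0.4  1.  86.2] turn 0.13 q6 0.13 w 1.001 F [ 0.21  0.43 -0.31]
```

View pics/wrist9.png

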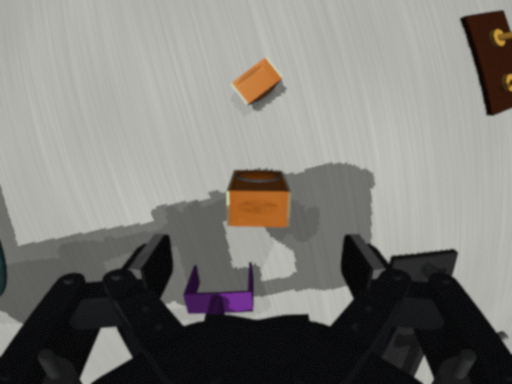

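```bash
cat >> fing.py <<'E'
def fitrect(p,l=44,w=26):
    """p: xy mm of top face points. edges by robust lines on convex hull of raster"""
    c0=p.mean(0);g=4
    im=np.zeros((400,400),np.uint8);ij=np.round((p-c0)*g+200).astype(int);im[ij[:,1],ij[:,0]]=255
    im=cv2.morphologyEx(im,cv2.MORPH_CLOSE,np.ones((9,9)))
    m=cv2.moments(im,True);cx,cy=m["m10"]/m["m00"],m["m01"]/m["m00"]
    a=.5*np.degrees(np.arctan2(2*m["mu11"],m["mu20"]-m["mu02"]))
    return (c0+(np.array([cx,cy])-200)/g).round(2),round(a,2),m["m00"]/g/g
E
python3 - <<'E'
from fing import *
for nm in("wrist8","wrist9"):
    d=pickle.load(open(nm+".pkl","rb"));c=d if nm=="wrist8" else d[0]
    P=wcloud(c);X,Y,Z=P[...,0],P[...,1],P[...,2]
    n=(c["depth"]>0)&(abs(X-.46)<.04)&(abs(Y+.037)<.03)&(Z>.066)&(Z<.074)
    print(nm,fitrect(P[n][:,:2]*1000))
    h=cv2.cvtColor(c["pixels"],cv2.COLOR_RGB2HSV)
    # far edge/near edge lines in world, tool-ish frame
    yaw=np.radians(-15.1);tx=np.array([-np.sin(yaw),np.cos(yaw)]);ty=np.array([np.cos(yaw),np.sin(yaw)])
    p=P[n][:,:2]*1000;cc=p.mean(0);a=(p-cc)@ty;b=(p-cc)@tx
    bins=np.arange(-18,18.1,2)
    for f,l in((np.max,"hi"),(np.min,"lo")):
        yy=np.array([f(b[(a>=u)&(a<u+2)]) for u in bins]);k=np.polyfit(bins+1,yy,1);print(l,"slope deg",np.degrees(k[0]).round(2),"off",k[1].round(2))
    bins=np.arange(-10,9,2)
    for f,l in((np.max,"hi"),(np.min,"lo")):
        yy=np.array([f(a[(b>=u)&(b<u+2)]) for u in bins]);k=np.polyfit(bins+1,yy,1);print(l,"end slope deg",-np.degrees(k[0]).round(2),"off",k[1].round(2))
E
```

```text
wrist8 (array([459.48, -37.39]), np.float64(-15.98), 1126.9375)
hi slope deg -1.58 off 12.78
lo slope deg -0.16 off -12.98
hi end slope deg 0.53 off 22.06
lo end slope deg -1.13 off -21.77
wrist9 (array([459.86, -37.44]), np.float64(-16.85), 1110.8125)
hi slope deg -1.18 off 12.14
lo slope deg -1.67 off -13.4
hi end slope deg -0.87 off 21.79
lo end slope deg 1.27 off -21.85
```

>>> move_arm:
  steps:
    - [-1,1,20,1.1,100]
    - [-1,1,50,1.1,100]
    - [-1,1,75,1.1,100]
    - [-1,1,86,1.1,100]
    - [-1,1,86,1.1,100]
    - [-1,1,86,1.1,100]
    - [-1,1,86,1.1,100]

```text
time: 11.85
tool_pos: [0.4592, -0.0368, 0.0347]
tcp_rot: [2.51, 1.886, 0.003]
wrist_force: [-0.3, 0.2, 0.3]
width: 0.996
```

```bash
python3 - <<'E'
from fing import *
c,s,P,q=look("wrist10")
print(fingers(c,q,-45,-20))
X,Y,Z=P[...,0],P[...,1],P[...,2]
n=(c["depth"]>0)&(abs(X-.46)<.04)&(abs(Y+.037)<.03)&(Z>.066)&(Z<.074)
print("tool",fitrect(q[n][:,:2]))
rect(q[n]/1000,"tool")
go(.4586,-.0362,.034,-15.2)
E
```

```text
[(array([-10.5,  12.8]), np.float64(-41.4)), (array([-10.7,  12.9]), np.float64(43.7))]
tool (array([-0.35,  0.74]), np.float64(-88.12), 1188.25)
tool 5944 [-0.6  0.5] [87.8 27.7] 89.69
t 11.9 tool y world -16.15 toolz [ 2.9e-03 -4.0e-04 -1.0e+00] tcp [ 0.4591 -0.0368  0.0347] shift [ 0.4 -0.7  0.7] turn -0.95 q6 0.15 w 1.0 F [ 0.36 -1.38  0.32]
```

View pics/wrist10.png

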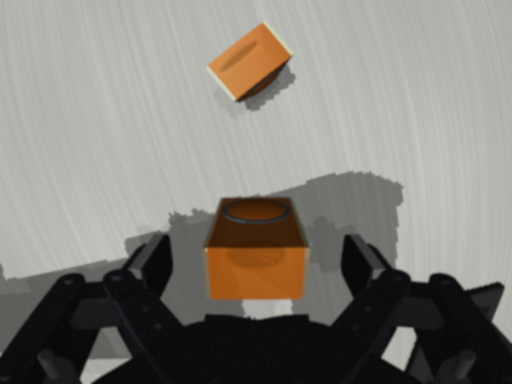

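```bash
python3 - <<'E'
from fing import *
c,s=pickle.load(open("wrist10.pkl","rb"));P=wcloud(c);T=R.from_rotvec(s["tcp_rot"]).as_matrix();q=(P-s["tool_pos"])@T*1000
h=cv2.cvtColor(c["pixels"],cv2.COLOR_RGB2HSV)
n=(c["depth"]>0)&(abs(q[...,0])<25)&(abs(q[...,1])<30)&(P[...,2]>.066)&(P[...,2]<.074)
rect(q[n]/1000,"lens tool");print(fitrect(q[n][:,:2]),np.percentile(q[n][:,0],[1,99]),np.percentile(q[n][:,1],[1,99]))
g=cv2.cvtColor(c["pixels"],cv2.COLOR_RGB2GRAY)
for sg in(-1,1):
  for lo in range(-50,-15,5):
    k=(c["depth"]>0)&(np.abs(q[...,1]*sg-43)<3)&(q[...,2]>lo)&(q[...,2]<lo+5)&(abs(q[...,0])<20)
    if k.sum()>20: print(sg,lo,k.sum(),np.percentile(q[...,0][k],[1,99]).round(1),np.median(q[...,1][k]).round(1))
E
```

```text
lens tool 5722 [-0.6  0.9] [44.5 27.7] 89.69
(array([-0.37,  0.85]), np.float64(89.82), 1170.0) [-13.31847406  12.70998368] [-20.68539866  22.37699985]
-1 -50 205 [-1.6 10.4] -41.9
-1 -45 215 [-8.4 10.2] -41.7
-1 -40 234 [-11.5  10.1] -41.6
-1 -35 217 [-12.1  10.2] -41.7
-1 -30 207 [-12.3   9.9] -41.7
-1 -25 178 [-12.2  10.3] -41.7
-1 -20 141 [-11.9   9.8] -41.6
1 -50 163 [-1.9 10.2] 44.0
1 -45 175 [-8.4 10.1] 43.8
1 -40 216 [-11.4  10.1] 43.9
1 -35 187 [-12.4   9.9] 43.9
1 -30 192 [-12.3  10. ] 43.9
1 -25 153 [-11.8   9.9] 43.9
1 -20 144 [-11.9  10. ] 43.8
```

Lens and fingers agree to 0.5 mm and 0.3°. I'll close on the frosted ends.

>>> move_arm:
  steps:
    - [0.4,0,0,0,80]
    - [0.4,0,0,0,65]
    - [0.4,0,0,0,58]
    - [0.4,0,0,0,54]
    - [0.4,0,0,0,50]
    - [0.4,0,0,0,46]
    - [0.4,0,0,0,40]
    - [0.4,0,0,0,40]
    - [0.4,0,0,0,40]
  newtons: 50

```text
time: 12.8
tool_pos: [0.4581, -0.0363, 0.0336]
tcp_rot: [2.511, 1.887, 0.0]
wrist_force: [-1.0, -0.2, 5.0]
width: 0.509
```

```bash
python3 - <<'E'
from fing import *
c,s,P,q=look("wrist11")
n=(c["depth"]>0)&(abs(q[...,0])<20)&(abs(q[...,1])<25)&(P[...,2]>.066)&(P[...,2]<.074)
h=cv2.cvtColor(c["pixels"],cv2.COLOR_RGB2HSV);n&=(h[...,1]>80)
rect(q[n]/1000,"lens tool");print(fitrect(q[n][:,:2]))
go(.4586,-.0362,.034,-15.2)
E
```

```text
lens tool 5778 [-0.9  1.3] [27.6 45. ] 0.14
(array([-0.62,  0.98]), np.float64(-89.75), 1166.9375)
t 12.85 tool y world -16.15 toolz [ 5.e-04 -1.e-04 -1.e+00] tcp [ 0.4581 -0.0363  0.0336] shift [ 0.2  0.4 -0.4] turn -0.95 q6 0.15 w 0.51 F [-0.14 -0.02  5.73]
```

View pics/wrist11.png

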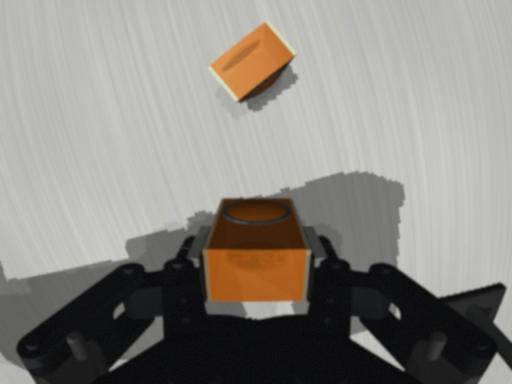

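>>> move_arm:
  steps:
    - [0,0,-3,0,40]
    - [0,0,-10,0,40]
    - [0,0,-30,0,40]
    - [0,0,-70,0,40]
    - [0,0,-110,0,40]
    - [0,0,-150,0,40]
    - [0,0,-180,0,40]
    - [0,0,-180,0,40]
    - [0,0,-180,0,40]

```text
time: 13.75
tool_pos: [0.4578, -0.0362, 0.2136]
tcp_rot: [2.511, 1.887, 0.001]
wrist_force: [-0.2, -0.3, -1.9]
width: 0.505
```

```bash
python3 - <<'E'
from fing import *
go(.609,.300,.2136,-10)
for nm in("top1","scene7"):
    t=pickle.load(open(nm+".pkl","rb"));P=cloud(t);ok=t["depth"]>0
    X,Y,Z=P[...,0],P[...,1],P[...,2];n=ok&(abs(X-.61)<.11)&(abs(Y-.30)<.16)
    g=cv2.cvtColor(t["pixels"],cv2.COLOR_RGB2GRAY)
    print(nm,"bench",np.median(Z[n&(Z<.008)&(g>120)]))
    m=n&(Z>.012)&(Z<.024)&(g<110);rect(P[m],"base")
    m=n&(Z>.132)&(Y>.33);rect(P[m],"boxtop");print(np.median(Z[m]))
    m=n&(Z>.085)&(Y<.30);rect(P[m],"lamp")
    m=n&(Z>.13)&(Y<.30);p=P[m][:,:2]; print("lamp ridge",len(p),p.mean(0),90+0*0)
    m=n&(Z>.12);rect(P[m],"top all")
E
```

```text
t 13.75 tool y world -16.15 toolz [ 1.e-03 -1.e-04 -1.e+00] tcp [ 0.4578 -0.0362  0.2136] shift [3.65e+02 5.17e+01 1.00e-01] turn -6.15 q6 0.15 w 0.505 F [-0.2  -0.28 -1.87]
top1 bench -0.0005790327720144317
base 1964 [609.6 304.4] [246.3  89.7] 79.95
boxtop 611 [623.3 384.6] [57.  56.4] 79.88
0.14027413105440512
lamp 888 [595.1 222. ] [73.3 63.4] 80.04
lamp ridge 604 [0.59382628 0.22144468] 90
top all 1450 [609.4 299.2] [229.9  60.5] 79.49
scene7 bench -0.0018280937051848856
base 4157 [610.5 302.1] [238.2  90.5] 79.98
boxtop 1614 [625.3 386.8] [56.8 56.8] 80.37
0.13911777545329088
lamp 1915 [597.3 223.9] [78.6 61.9] 81.53
lamp ridge 797 [0.6001613  0.22683183] 90
top all 3197 [611.  301.4] [230.5  58.2] 80.06
```

```bash
python3 - <<'E'
from fing import *
go(.595,.226,.2236,-10)
E
```

```text
t 13.75 tool y world -16.15 toolz [ 1.e-03 -1.e-04 -1.e+00] tcp [ 0.4578 -0.0362  0.2136] shift [290.   58.9  -9.9] turn -6.15 q6 0.15 w 0.505 F [-0.2  -0.28 -1.87]
```

>>> move_arm:
  steps:
    - [30,6,-10,-1,40]
    - [70,14,-10,-2,40]
    - [115,23,-10,-3,40]
    - [160,32,-10,-4,40]
    - [205,42,-10,-5,40]
    - [250,51,-10,-6,40]
    - [280,57,-10,-6.2,40]
    - [290,59,-10,-6.2,40]
    - [290,59,-10,-6.2,40]
    - [290,59,-10,-6.2,40]
    - [290,59,-10,-6.2,40]
    - [290,59,-10,-6.2,40]

```text
time: 14.95
tool_pos: [0.5947, 0.2246, 0.2233]
tcp_rot: [2.407, 2.019, -0.001]
wrist_force: [-0.1, -0.1, -0.7]
width: 0.507
```

```bash
python3 - <<'E'
from fing import *
c,s,P,q=look("wrist12")
go(.609,.3055,.2136,-10)
X,Y,Z=P[...,0],P[...,1],P[...,2]
ok=c["depth"]>0;g=cv2.cvtColor(c["pixels"],cv2.COLOR_RGB2GRAY)
n=ok&(abs(X-.61)<.11)&(abs(Y-.30)<.16)
m=n&(Z>.012)&(Z<.024)&(g<110);rect(P[m],"base")
m=n&(Z>.132)&(Z<.15)&(Y>.33);rect(P[m],"boxtop");print(np.median(Z[m]));p=P[m][:,:2]*1000;print(fitrect(p));rect(q[m]/1000,"boxtop tool")
m=n&(Z>.085)&(Z<.15)&(Y<.30);rect(P[m],"lamp")
E
```

```text
t 15.0 tool y world -10.03 toolz [ 2.e-04 -1.e-04 -1.e+00] tcp [0.5949 0.2248 0.2236] shift [82.  -0.2 10. ] turn -0.03 q6 0.5 w 0.506 F [-0.6   0.61 -1.22]
base 8453 [611.6 303.5] [239.7  89.3] 80.18
boxtop 1813 [622.1 365.3] [19.8 56.1] 79.54
0.14045348877221953
(array([621.93, 365.26]), np.float64(-10.04), 1024.8125)
boxtop tool 1813 [143.1   2.3] [19.8 56.1] 0.43
lamp 3648 [600.3 234.8] [49.4 64.7] 76.03
```

View pics/wrist12.png

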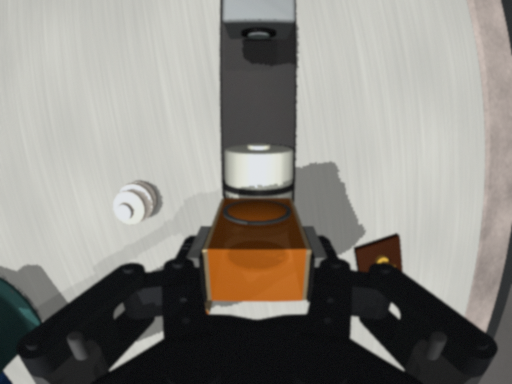

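```bash
python3 - <<'E'
from fing import *
c,s=pickle.load(open("wrist12.pkl","rb"));P=wcloud(c);T=R.from_rotvec(s["tcp_rot"]).as_matrix();q=(P-s["tool_pos"])@T*1000
ok=c["depth"]>0;Z=P[...,2];g=cv2.cvtColor(c["pixels"],cv2.COLOR_RGB2GRAY);h=cv2.cvtColor(c["pixels"],cv2.COLOR_RGB2HSV)
qx,qy=q[...,0],q[...,1]
def edges(m,lo,hi,st,lab):
    L=[];Rr=[];b=np.arange(lo,hi,st)
    for u in b:
        k=m&(qx>=u)&(qx<u+st); L.append(np.percentile(qy[k],1));Rr.append(np.percentile(qy[k],99))
    kl=np.polyfit(b+st/2,L,1);kr=np.polyfit(b+st/2,Rr,1)
    print(lab,"slopes",np.degrees([kl[0],kr[0]]).round(2),"centre at x=82",((np.polyval(kl,82)+np.polyval(kr,82))/2).round(2),"width",(np.polyval(kr,82)-np.polyval(kl,82)).round(1))
edges(ok&(Z>.012)&(Z<.024)&(g<120)&(abs(qy)<70),60,125,5,"base")
edges(ok&(Z>.134)&(Z<.146)&(qx>120)&(abs(qy)<50),134,150,4,"boxtop")
m=ok&(Z>.085)&(Z<.15)&(qx<60)&(qx>15)&(abs(qy)<45)&(h[...,1]<60)
edges(m&(Z>.10),20,31,2,"lamp")
print("lamp end",np.percentile(qx[m],[95,99,99.8]),"box near",np.percentile(qx[ok&(Z>.1)&(Z<.15)&(qx>100)&(abs(qy)<45)],[.2,1,5]))
# lamp top ridge
b=np.arange(-28,29,4);zz=[np.median(Z[m&(qx>22)&(qx<32)&(abs(qy-u)<2)]) for u in b];k=np.polyfit(b,zz,2);print("lamp ridge y",(-k[1]/2/k[0]).round(2),np.polyval(k,-k[1]/2/k[0]))
# box front face hole (photocell) & lamp spot
n=ok&(abs(qx)<20)&(abs(qy)<26)&(h[...,1]>120)&(q[...,2]>-45)&(q[...,2]<-30)
print("lens z tool",np.median(q[...,2][n]));print(fitrect(q[n][:,:2]));rect(q[n]/1000,"lens")
E
```

```text
base slopes [0.01 0.77] centre at x=82 2.01 width 86.8
boxtop slopes [-3.86  0.07] centre at x=82 4.18 width 50.2
lamp slopes [1.04 2.81] centre at x=82 4.28 width 58.8
lamp end [33.25195056 35.05154946 35.11494794] box near [129.1647366  129.43432887 130.7284565 ]
lamp ridge y 3.21 0.1401114053047149
lens z tool -35.7810991678084
(array([-0.77,  0.74]), np.float64(-89.85), 1065.3125)
lens 5515 [-0.8  0.9] [27.2 40.7] 0.22
```

>>> move_arm:
  steps:
    - [30,1,0,0.3,40]
    - [60,1.3,0,0.3,40]
    - [80,1.3,0,0.3,40]
    - [83,1.3,0,0.3,40]
    - [83,1.3,0,0.3,40]
    - [83,1.3,0,0.3,40]
    - [83,1.3,0,0.3,40]
    - [83,1.3,0,0.3,40]

```text
time: 15.8
tool_pos: [0.6108, 0.3065, 0.2234]
tcp_rot: [2.412, 2.013, -0.0]
wrist_force: [-0.3, 0.1, -2.0]
width: 0.507
```

```bash
python3 - <<'E'
from fing import *
c,s,P,q=look("wrist13")
go(.609,.3055,.1186,-10)
ok=c["depth"]>0;Z=P[...,2];g=cv2.cvtColor(c["pixels"],cv2.COLOR_RGB2GRAY);h=cv2.cvtColor(c["pixels"],cv2.COLOR_RGB2HSV)
qx,qy=q[...,0],q[...,1]
m=ok&(Z>.134)&(Z<.146)&(qx>30)&(qx<140)&(abs(qy)<50)
rect(q[m]/1000,"boxtop tool");print(fitrect(q[m][:,:2]))
n=ok&(abs(qx)<20)&(abs(qy)<26)&(h[...,1]>120)&(q[...,2]>-45)&(q[...,2]<-30)
rect(q[n]/1000,"lens");print(fitrect(q[n][:,:2]),np.median(q[...,2][n]))
E
```

```text
t 15.85 tool y world -10.3 toolz [ 0.e+00 -1.e-04 -1.e+00] tcp [0.6108 0.3067 0.2234] shift [ -1.5  -1.6 104.8] turn -0.3 q6 0.61 w 0.508 F [-0.28  0.03 -1.21]
boxtop tool 5313 [78.7  0.5] [56.6 56.4] 0.14
(array([78.32,  0.39]), np.float64(25.73), 3038.8125)
lens 5550 [-1.2  0.9] [40.8 28. ] 89.93
(array([-0.73,  0.89]), np.float64(89.8), 1071.5625) -36.00852709980684
```

View pics/wrist13.png

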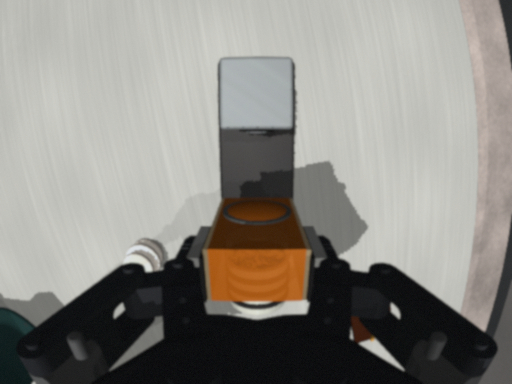

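>>> move_arm:
  steps:
    - [0,-0.6,20,0.1,40]
    - [0,-0.6,40,0.1,40]
    - [0,-0.6,60,0.1,40]
    - [0,-0.6,80,0.1,40]
    - [0,-0.6,95,0.1,40]
    - [0,-0.6,104.7,0.1,40]
    - [0,-0.6,104.7,0.1,40]
    - [0,-0.6,104.7,0.1,40]
    - [0,-0.6,104.7,0.1,40]
    - [0,-0.6,104.7,0.1,40]
    - [0,-0.6,104.7,0.1,40]
    - [0,-0.6,104.7,0.1,40]

```text
time: 17.05
tool_pos: [0.6104, 0.3077, 0.1191]
tcp_rot: [2.413, 2.012, 0.001]
wrist_force: [0.5, 1.2, -1.3]
width: 0.508
```

```bash
python3 - <<'E'
from fing import *
c,s,P,q=look("wrist14")
t=cam("scene");save(t,"scene14.png");pickle.dump(t,open("scene14.pkl","wb"))
cv2.imwrite("pics/cs14.png",cv2.resize(t["pixels"][190:384,250:450],(618,600),interpolation=cv2.INTER_CUBIC)[:,:,::-1])
go(.609,.3055,.1186,-10)
ok=c["depth"]>0;Z=P[...,2];h=cv2.cvtColor(c["pixels"],cv2.COLOR_RGB2HSV)
qx,qy=q[...,0],q[...,1]
m=ok&(Z>.134)&(Z<.146)&(qx>35)&(qx<140)&(abs(qy)<50)
rect(q[m]/1000,"boxtop tool");print(fitrect(q[m][:,:2]),np.median(Z[m]))
n=ok&(abs(qx)<20)&(abs(qy)<26)&(h[...,1]>120)&(q[...,2]>-45)&(q[...,2]<-30)
rect(q[n]/1000,"lens");print(fitrect(q[n][:,:2]),np.median(q[...,2][n]),"lens top z",np.median(Z[n]))
E
```

```text
t 17.15 tool y world -10.35 toolz [ 3.e-04  1.e-04 -1.e+00] tcp [0.6103 0.3076 0.1188] shift [-2.3 -0.9  0.2] turn -0.35 q6 0.61 w 0.508 F [-0.93  0.03 -1.65]
boxtop tool 17350 [77.7  1.1] [56.4 56.2] 89.61
(array([77.56,  1.01]), np.float64(75.05), 3063.9375) 0.14066131349171443
lens 5624 [-1.3  1. ] [28.2 40.9] 0.13
(array([-0.78,  1.  ]), np.float64(89.77), 1089.875) -36.194939011938715 lens top z 0.15517336639203427
```

View pics/wrist14.png

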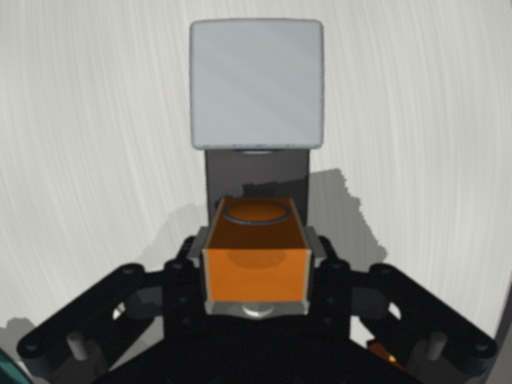

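View pics/cs14.png

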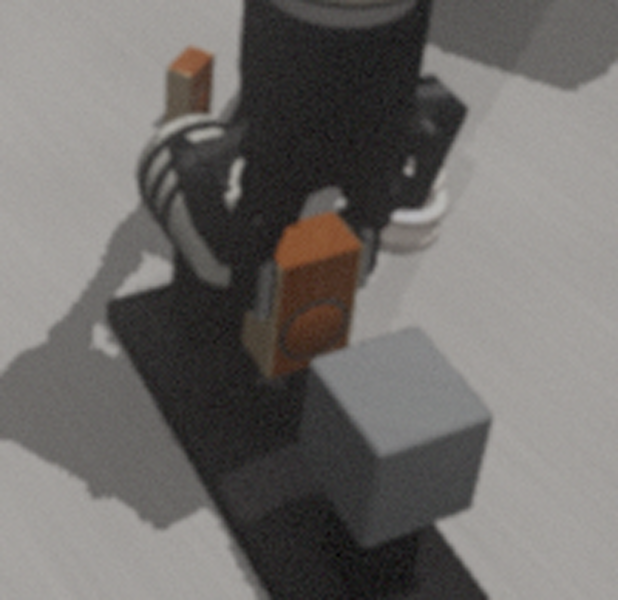

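>>> move_arm:
  steps:
    - [-1,0,0,-0.2,40]
    - [-1,0,0,-0.2,40]
    - [-1,0,0,-0.2,40]
    - [-1,0,0,-0.2,40]
    - [-1,0,0,-0.2,40]
    - [-1,0,0,-0.2,40]
    - [-1,0,0,-0.2,40]
    - [-1,0,0,-0.2,40]

```text
time: 17.95
tool_pos: [0.61, 0.3066, 0.1186]
tcp_rot: [-2.409, -2.016, 0.0]
wrist_force: [0.1, -0.1, -1.1]
width: 0.509
```

```bash
python3 - <<'E'
from fing import *
c,s,P,q=look("wrist15")
t=cam("top");save(t,"top15.png")
print(bot.read_state()["joint_vel"].round(3));go(.609,.3055,.1186,-10)
ok=c["depth"]>0;Z=P[...,2];h=cv2.cvtColor(c["pixels"],cv2.COLOR_RGB2HSV)
qx,qy=q[...,0],q[...,1]
m=ok&(Z>.134)&(Z<.146)&(qx>35)&(qx<140)&(abs(qy)<50)
rect(q[m]/1000,"boxtop tool")
n=ok&(abs(qx)<20)&(abs(qy)<26)&(h[...,1]>120)&(q[...,2]>-40)&(q[...,2]<-32)
rect(q[n]/1000,"lens");print(fitrect(q[n][:,:2]),"lens top z",np.median(Z[n]))
p=P[n];k=np.linalg.lstsq(np.c_[p[:,:2],np.ones(len(p))],p[:,2],rcond=None)[0];print("lens tilt deg",np.degrees(k[:2]).round(2))
p=P[m];k=np.linalg.lstsq(np.c_[p[:,:2],np.ones(len(p))],p[:,2],rcond=None)[0];print("box tilt deg",np.degrees(k[:2]).round(2))
E
```

```text
[-0.     0.    -0.    -0.001  0.002 -0.001]
t 18.05 tool y world -10.15 toolz [ 0. -0. -1.] tcp [0.61   0.3066 0.1186] shift [-1.3 -0.8 -0. ] turn -0.15 q6 0.61 w 0.512 F [-0.15 -0.17 -1.24]
boxtop tool 17542 [79.   1.5] [56.4 56.8] 0.22
lens 5397 [-1.1  0.9] [40.7 28.1] 89.72
(array([-0.77,  0.87]), np.float64(89.42), 1085.375) lens top z 0.15461719198143975
lens tilt deg [-0.28 -1.51]
box tilt deg [-0.02  0.04]
```

View pics/top15.png

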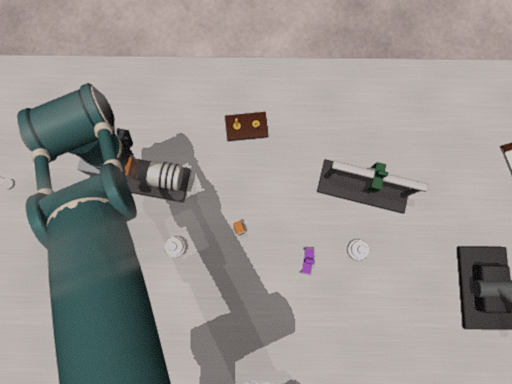

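```bash
python3 - <<'E'
from fing import *
for nm in("wrist10","wrist11","wrist12","wrist13","wrist14","wrist15"):
    c,s=pickle.load(open(nm+".pkl","rb"));P=wcloud(c);T=R.from_rotvec(s["tcp_rot"]).as_matrix();q=(P-s["tool_pos"])@T*1000
    n=(c["depth"]>0)&(abs(q[...,0]+.8)<10)&(abs(q[...,1]-1)<16)&(abs(q[...,2]+36)<4)
    p=q[n];k=np.linalg.lstsq(np.c_[p[:,:2],np.ones(len(p))],p[:,2],rcond=None)[0];print(nm,n.sum(),"tilt in tool x,y deg",np.degrees(k[:2]).round(2),"z",k[2].round(2))
E
```

```text
wrist10 2973 tilt in tool x,y deg [0.05 0.11] z -35.05
wrist11 3027 tilt in tool x,y deg [0.08 0.03] z -36.17
wrist12 3020 tilt in tool x,y deg [0.14 0.01] z -35.87
wrist13 3028 tilt in tool x,y deg [-0.03 -0.01] z -36.1
wrist14 3019 tilt in tool x,y deg [0.04 0.02] z -36.28
wrist15 3016 tilt in tool x,y deg [0.1  0.02] z -36.07
```

```bash
python3 -c "
from workcell import bot
print(bot.finish_job())"
```

```text
the job is handed in; nothing more can be done
None
```

The green clip hangs astride the rail's bar, let go. The lens block was handed in still held by its frosted ends, upright in the jig's gap, at about 18 s of the 58 s allowed.

**Clip:** the scene, wrist and top pictures all show it astride the bar after release.

**Lens in the jig, from the last wrist-camera check:**
- **Across the beam:** the window is within about 0.5 mm of the photocell box's centre line.
- **Height:** the window centre is at about 110 mm.
- **Gap:** the lens centre is about 51.6 mm from the photocell box, so close to mid-gap.
- **Squareness:** the clear faces are within about 0.5° of square to the beam, and the block is about 0.1° off upright.
- **Force:** the wrist reads only the lens's weight, with no sign of contact.

**Bystanders:** in the last top picture, the insulators, toggle plate, purple clip and small amber block stand where they did at the start.

**Checks that disagreed:**
- A first tilt fit of the lens top gave 1.5°. I put that down to stray edge points, because fits on the inner area gave about 0.1° in every picture.
- The cameras differed by 1–2 mm on absolute positions, so I aligned the lens to the jig using the wrist camera alone.
- After the final 1 mm shift, the cross-beam offset read about 0.5 mm; just before it, it read zero. I left this, as it is within the measuring noise.

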